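Gauge two bushes, then hold the third hand's tweezers open at the mark

ROBOT

A 7-joint arm with a two-finger parallel gripper is mounted at the origin on a cart in front of the work surface, level with it; the furniture and walls round the work are solid. World frame = base frame: x ahead of the robot, y to its left, z up, the work surface at z = 0. Lengths are in m, angles in rad, forces in N, time in s.
With the tool pointing down it reaches from about 0.35 to 0.9 m from the base axis. Payload 19.9 kg.
Tool frame: the origin (TCP) lies at the very end of the fingers, on their centre line; the grasp point (between the pads) lies 19 mm behind it (ctrl.hold_point_z is the distance from the TCP to the grasp point, in m); z points along the fingers, y is the line along which they close (so a half turn about z gives the same grasp; the last joint's range is limited). The gripper opens to 94 mm and grips with 3 to 60 N. Pads are 16 mm wide; open, the fingers measure 119 mm over their backs; the gripper's body (75 mm by 177 mm) begins 78 mm behind the grasp point.
Start: joints at [1.25, 0.417, -0.01, 1.614, 0.005, 1.111, -0.053], TCP at [0.173, -0.601, 0.205] pointing down, gripper open.
Joint ranges: [-2.81, 2.81], [-0.39, 2.02], [-1.27, 1.25], [0.06, 2.57], [-1.19, 4.33], [0.19, 2], [-2.82, 2.82]. Speed limits (rad/s): [1.89, 1.89, 2.39, 2.39, 3.01, 3.01, 3.01].

INTERFACE

Orientations are given as a rotation vector (axis times angle).
In Python, from rig import ctrl gives the robot as it stands.
- The arm moves only by the tool servo_tool, never from a script. Its argument "rows" is text: rows parted by semicolons, each of 7 numbers parted by spaces: the finger opening in mm, from 0 to 94, then the shift along the tool's x, y, z in units of 50 mm (1.0 is 50 mm), then the turn, a rotation vector about the tool's x, y, z in units of 6 degrees (1.0 is 6 degrees). A call has 1 to 8 rows; each row shifts and turns the commanded pose from where the row before left it, along the tool's axes as they then stand; what a row does not reach is not made up. A row lasts 1/8 s, in which the tool goes at most 62.5 mm and 10.7 degrees, less where a joint would pass 70% of its speed; a pose out of reach is approached as far as the arm can. A call is refused whole if a number of a shift passes 1 or a number of a turn 1, either way. A call with a gripper value outside its range is refused whole. The fingers move at their own pace and stop on an object; the grip force is fixed at half the most. Time passes only in rows, so rows that do not move let the fingers close. It gives the time, the measured TCP pose, the force, the opening and the grip force at its end, in the units of the state.
- ctrl.get_state(): the state, without advancing time (a new reading comes with each control period).
- ctrl.grab_frame(name): name is "scene" or "top"; returns (picture, depth): 400x640x3 uint8, blue, green, red; 400x640 float32, m along the optical axis (not along the pixel's ray), 0 where there is no reading.
- ctrl.get_calibration(name): a dict with "camera_matrix" (3x3 intrinsics, pixels), "k1" (the pictures are not rectified: a ray, as slopes to the right and down, at radius r is drawn at 1 + k1 r^2 times it, then the intrinsics apply), "position" and "orientation" of the camera in the world. Camera axes: x right, y down, z forward; pixel columns grow to the right and rows downward; lengths in m; the calibration is good to about 2 mm. A picture is of the moment at which its call begins. get_calibration takes no time and is no camera call.
- ctrl.sign_off(): hands the job in; it is judged then, once.
Trained networks look in the newest picture that a camera, given by its name, has taken for a name from the list of things; names that differ only in an ending like _2 or _b are one class to them, and where a whole thing is asked for, a point or a joint stands for the part that bears it (a point fixed in the world has none). Each returns a list of dicts, best first, with "p" (0 to 1); they miss things now and then, are a little off and sometimes report something else, mostly with a low value. They report only what shows in the picture. A call takes as long as a camera call.
- ctrl.look_for(camera, query): "extent" ([left, top, right, bottom] in pixels, round what is visible of it).
- ctrl.outline_of(camera, query): "mask" (400x640 bool, what is visible of it) and "extent" ([left, top, right, bottom] in pixels, round what is visible of it).
The state is a dict: "time_s": time; "joint_pos": joint angles; "qvel": joint speeds; "joint_torque": joint torques, N m; "tcp_pos": TCP position; "eef_rot": TCP orientation; "force": force on the tool from outside, world axes, zero at the start; "moment": the same for the moment, N m; "grip_width": finger opening in m; "finger_force": force on a finger pad.
Only numpy, scipy, OpenCV 4.12 (cv2) and the standard library are available. Lean on these libraries where they do the work, as an engineer would, in place of code of your own. Each camera call takes 0.05 s, during which the arm holds its last target. There are 200 camera calls.

TASK

Try the two brass bushes on the upright gauge pin to find out which one fits: leave the one that slides fully home there, standing on the pin, and put the one that sticks halfway into the steel cup. Then squeeze the cross-lock tweezers of the third hand, which open when squeezed, until their tips stand apart at the long 22 mm mark of the cross scale, and finish holding them steadily at that mark, so that I can clip the good bush in for painting. Leave the other things on the table where they are.

Things in the scene. Friction and masses are not known exactly. Their poses are not given: they have to be found in the camera images.
- bush_1: A plain brass bush, about 35 g. Origin: centre of its underside, z along the bore, up. Both look alike: 18 mm outside, 28 mm tall, bore 12 mm, standing upright at the start, one on the green cutting mat, one on a grey plastic sheet (both 3 mm thick). One of the two has a step (8 mm bore) inside, 10 mm above its underside; which one is not told.
- bush_2: The other plain brass bush, about 35 g. Origin: centre of its underside, z along the bore, up. Both look alike: 18 mm outside, 28 mm tall, bore 12 mm, standing upright at the start, one on the green cutting mat, one on a grey plastic sheet (both 3 mm thick). One of the two has a step (8 mm bore) inside, 10 mm above its underside; which one is not told.
- gauge: Gauge: round dark steel base 60 mm across and 12 mm high with an upright bright pin in its centre, 10 mm diameter, 28 mm tall above the base (top at 40 mm, the last 7 mm tapered to 4 mm). Fixed. Origin: centre of the base's underside, on the worktop.
- pin_foot (a point): Foot of the gauge pin: the centre of the base's top, 12 mm above the worktop. A bush that fits comes down until its underside is here; the one with the step stops about 13 mm higher.
- steel_cup: Open steel cup, 130 mm across the rim, 58 mm high, floor 4 mm above the worktop and about 110 mm wide inside. Fixed. Origin: centre of its underside.
- third_hand: Third hand: grey round base 80 mm across, a rod up to 116 mm, and a clamp that holds cross-lock tweezers level, their middle 100 mm above the worktop, pointing along the body's -x as far as 173 mm in front of the rod. Fixed. Origin: centre of the base's underside. The legs move sideways, along the body's y: pinch them from above, a finger on each side, closing along y.
- grips (a point): Middle between the tweezers' two black finger grips: take them here. Each is 44 mm long (x) and 13 mm high, slightly crowned; over both 38 mm at rest, about 27 mm at the 22 mm mark. Each 1 mm less opens the tips by about 2 mm. Spring 1.5 N a side at first, about 5 N at the mark; the legs give way well past the mark, so close the fingers by position, not by force.
- leg_left (a joint): Turn of the tweezers' left leg about its pivot in the clamp, rad: 0 at rest (tips shut), grows when squeezed, at most 0.115. Tip gap = 0.1615 m x (leg_left + leg_right); the 22 mm mark is reached when the two add up to 0.136.
- leg_right (a joint): The same for the right leg.
- tip_left (a point): Inner face of the tip of leg_left, 161.5 mm from its pivot. The distance tip_left to tip_right is the tip gap, 0 at rest. A flat aluminium cross scale lies over the legs 26 mm behind the tips: a short line each 4 mm of gap and one long bold line at 22 mm, to which the index line of the other leg shall point.
- tip_right (a point): Inner face of the tip of leg_right.
- paint_jar_a: Bystander, leave it: blue-lidded paint jar, 30 mm wide, 39 mm tall, under or in front of the tweezers.
- nippers: Bystander, leave it: sprue nippers with red grips lying flat, 144 x 78 x 15 mm, to the left in front of the third hand's tips.
- toothpick_tin: Bystander, leave it: tin of toothpicks, 42 mm wide, 66 mm tall, on the cutting mat at the right.
- white_glue: Bystander, leave it: glue bottle with a red nozzle, 35 mm wide and 84 mm tall, at the back left.
- magnifier_lamp: Magnifier lamp, fixed; keep clear of it, above all when coming in from the right. Origin: centre of its white base. Its stem rises 78 mm to the left of that (along y), 25 mm farther from the robot, to 165 mm; its round head, 110 mm across, hangs at 230 to 300 mm height about 45 mm to the right of the origin.

How it is judged:
By the outcome, as a careful person would: the job done as asked, in the order asked, and still so for the second after the job is handed in, while the arm keeps its last pose, push and grip.
It also fails if it takes over 72 s, if anything falls off the work surface, if the arm or the gripper's body presses on something with over 40 N, if the wrist force passes 120 N, or if a joint passes its speed limit or range.

## Working session

There is one attempt and no reset: what is moved stays moved. The work goes in short steps, Python scripts to look and compute and a tool call to move; the robot and the scene stay as the last step left them, time stands still between calls to the robot, and variables do not carry over. Pictures are saved under pics/ and viewed, at most 10 in all, crops included, and the job is handed in when it is done.

Besides the shell and the picture viewer there is one more tool, called after "Call:" in YAML: its name, and indented under it one key for each argument. servo_tool: Moves the arm, as the interface text tells. Its arguments: {"type":"object","properties":{"rows":{"type":"string"}},"required":["rows"]}

```bash
mkdir -p pics
cat > h.py <<'E'
import numpy as np, cv2
from scipy.spatial.transform import Rotation as R
from rig import ctrl
def cal(n):
    c=ctrl.get_calibration(n); K=np.array(c["camera_matrix"],float)
    o=np.array(c["orientation"],float)
    M=R.from_rotvec(o).as_matrix() if o.shape==(3,) else o
    return K,c["k1"],np.array(c["position"]),M
def world(n,uv,d=None,z=None):
    K,k1,p,M=cal(n); uv=np.atleast_2d(np.array(uv,float))
    s=cv2.undistortPoints(uv[:,None],K,np.array([k1,0,0,0.]))[:,0]
    r=np.c_[s,np.ones(len(s))]
    w=r@M.T
    t=np.atleast_1d(d) if d is not None else (z-p[2])/w[:,2]
    return p+w*np.asarray(t)[:,None]
def cloud(n,depth,mask):
    v,u=np.nonzero(mask&(depth>0)); return world(n,np.c_[u,v],depth[v,u])
def proj(n,P):
    K,k1,p,M=cal(n); q=(np.atleast_2d(P)-p)@M
    return cv2.projectPoints(q[:,None],np.zeros(3),np.zeros(3),K,np.array([k1,0,0,0.]))[0][:,0]
E
python3 - <<'E'
from h import *
for n in("scene","top"):
    im,d=ctrl.grab_frame(n); cv2.imwrite(f"pics/{n}0.png",im); np.save(f"{n}0.npy",d)
    c=ctrl.get_calibration(n); print(n,c)
    for q in ["bush_1","gauge","steel_cup","third_hand","grips","magnifier_lamp","tip_left","paint_jar_a","nippers","toothpick_tin","white_glue"]:
        for r in ctrl.outline_of(n,q)[:2]:
            P=cloud(n,d,r["mask"])
            print(q,round(r["p"],2),np.round(r["extent"]),"n",len(P),*(np.round(np.percentile(P,[2,50,98],axis=0),3).tolist() if len(P) else []))
print(ctrl.get_state())
E
```

```text
scene {'camera_matrix': array([[472.93604076,   0.        , 306.10933788],
       [  0.        , 472.93604076, 204.21197718],
       [  0.        ,   0.        ,   1.        ]]), 'k1': -0.09668195750718875, 'position': array([-0.09027009,  0.33631942,  0.92173917]), 'orientation': array([-1.3286994 ,  2.28579219, -0.84948342])}
bush_1 0.62 [297. 236. 303. 252.] n 85 [0.491, 0.025, 0.002] [0.496, 0.032, 0.021] [0.513, 0.039, 0.032]
bush_1 0.59 [399. 212. 410. 226.] n 81 [0.43, -0.237, 0.005] [0.438, -0.226, 0.022] [0.447, -0.221, 0.032]
gauge 0.88 [283. 192. 301. 212.] n 337 [0.605, -0.043, 0.001] [0.629, -0.017, 0.011] [0.658, 0.008, 0.035]
steel_cup 0.57 [306. 146. 360. 196.] n 1841 [0.599, -0.215, 0.001] [0.677, -0.16, 0.021] [0.724, -0.091, 0.056]
third_hand 0.57 [216. 188. 245. 250.] n 875 [0.514, 0.11, 0.002] [0.639, 0.15, 0.018] [0.681, 0.187, 0.111]
grips 0.56 [215. 183. 247. 246.] n 913 [0.514, 0.111, 0.002] [0.641, 0.15, 0.019] [0.687, 0.187, 0.111]
grips 0.36 [241. 281. 311. 317.] n 785 [0.334, 0.104, 0.001] [0.385, 0.142, 0.012] [0.454, 0.207, 0.017]
magnifier_lamp 0.6 [30
[... 2630 characters left out ...]
rray([ 1.24951087,  0.41739238, -0.01030345,  1.61363428,  0.00471608,
        1.11071304, -0.05302347]), 'qvel': array([-4.89706335e-04, -6.35002186e-04,  9.45543552e-04,  8.39373768e-04,
       -1.12034466e-05,  6.11032362e-04, -1.88035918e-03]), 'joint_torque': array([ 1.22989559e-04, -8.51011419e+01,  6.38586916e-01, -4.26274073e+01,
       -4.87192150e-02,  1.38179035e-02, -3.22717358e-05]), 'tcp_pos': array([ 0.17257968, -0.60065578,  0.20541541]), 'eef_rot': array([-3.11079413e+00, -4.38022894e-01,  1.12120235e-04]), 'force': array([ 0.40642034, -0.33111908, -0.36685747]), 'moment': array([-0.03703046, -0.02350761,  0.02760756]), 'finger_force': 0.0, 'grip_width': 0.09382934675685156}
```

Run:
```python
from h import *
im=cv2.imread("pics/scene0.png"); cv2.imwrite("pics/s0c.png",cv2.resize(im[120:340,150:470],None,fx=2.5,fy=2.5,interpolation=3))
im=cv2.imread("pics/top0.png"); cv2.imwrite("pics/t0c.png",cv2.resize(im[120:300,180:480],None,fx=2.66,fy=2.66,interpolation=3))
```

```text
(no output)
```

View pics/s0c.png

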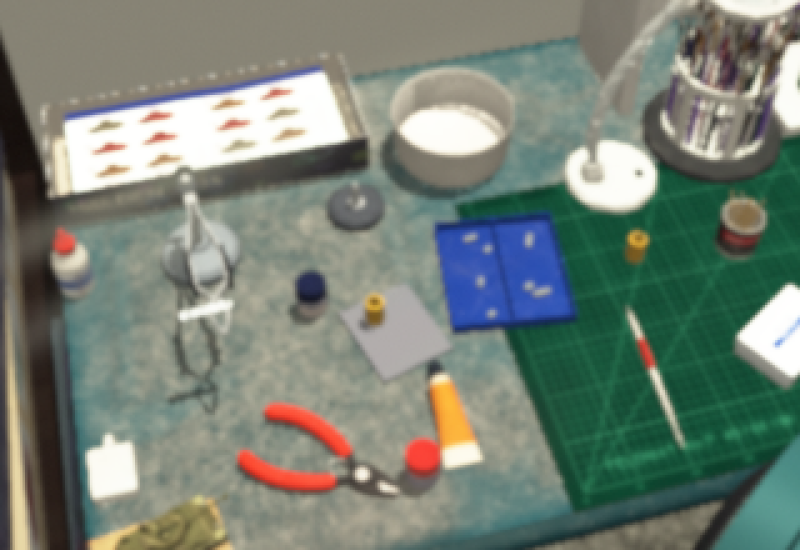

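View pics/t0c.png

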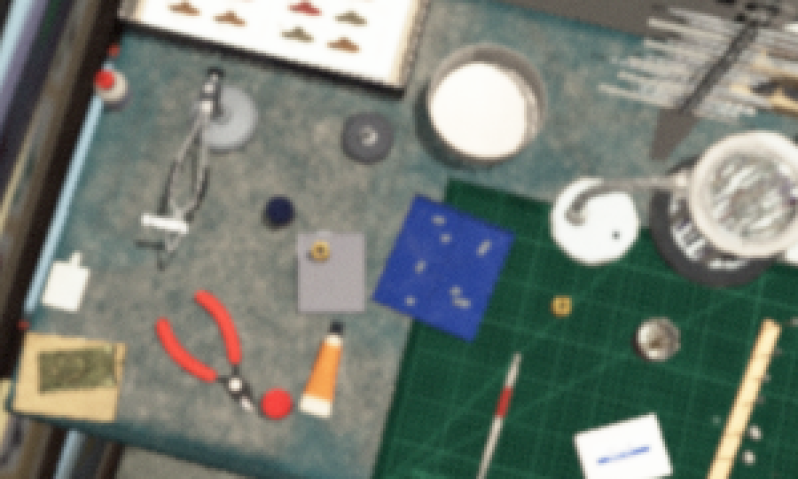

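Scene crop: the bushes are at about full-frame (300,243) on the grey sheet and (404,218) on the mat. The gauge is at (292,203), the cup at (333,171), the tweezers run (225,190) to (232,256), and the lamp base is at (394,190). The top crop agrees, with the lamp head at full-frame (464,192).

Run:
```python
from h import *
# bushes & pin via rays at known heights
for n,uv,z,l in [("scene",(299.6,238.5),.031,"bushS top"),("top",(300.3,214),.031,"bushS top"),("scene",(404.8,214),.031,"bushM"),("top",(391.3,235),.031,"bushM"),("top",(403.7,203),.005,"lamp base"),("top",(464,192),.265,"lamp head"),("scene",(394.5,190.5),.005,"lampbase")]:
    print(l,n,np.round(world(n,uv,z=z),4))
# colour based brass
for n in("scene","top"):
    im=cv2.imread(f"pics/{n}0.png"); d=np.load(f"{n}0.npy"); h=cv2.cvtColor(im,cv2.COLOR_BGR2HSV)
    for uv in ([(300,243),(404,218)] if n=="scene" else [(300,214),(391,235)]):
        m=np.zeros(d.shape,bool); u,v=uv; m[v-12:v+12,u-10:u+10]=1
        b=m&(h[...,0]>12)&(h[...,0]<32)&(h[...,1]>110)
        vv,uu=np.nonzero(b); P=cloud(n,d,b); T=P[P[:,2]>.022]
        print(n,uv,"ext",uu.min(),uu.max(),vv.min(),vv.max(),"cen",uu.mean().round(1),vv.mean().round(1),np.round([T.min(0),T.mean(0),T.max(0)],4).tolist())
# third hand: points z 85..125 
for n,b in(("scene",(205,255,175,270)),("top",(230,285,135,225))):
    d=np.load(f"{n}0.npy"); m=np.zeros(d.shape,bool); m[b[2]:b[3],b[0]:b[1]]=1
    P=cloud(n,d,m); P=P[(P[:,2]>.085)&(P[:,2]<.13)]; c=P.mean(0); U,S,V=np.linalg.svd((P-c)[:,:2],full_matrices=False)
    t=(P-c)[:,:2]@V[0]; print(n,len(P),c.round(4),V[0].round(4),S,t.min(),t.max())
    P=P[np.argsort(P[:,0])]
    for a in np.arange(.48,.72,.012):
        q=P[(P[:,0]>=a)&(P[:,0]<a+.012)]
        if len(q): print(round(a,3),len(q),q[:,1].min().round(4),q[:,1].mean().round(4),q[:,1].max().round(4),q[:,2].mean().round(3))
    d=np.load(f"{n}0.npy")
a=cv2.imread("pics/scene0.png")[175:275,190:290]; b=cv2.imread("pics/top0.png")[130:230,220:320]
cv2.imwrite("pics/th.png",cv2.resize(np.hstack([a,b]),None,fx=4,fy=4,interpolation=3))
# pin: top cam
d=np.load("top0.npy"); m=np.zeros(d.shape,bool); m[158:184,302:332]=1; P=cloud("top",d,m)
q=P[P[:,2]>.022]; print("pin top",q.mean(0),len(q)); q=P[(P[:,2]>.007)&(P[:,2]<.016)]; print("base",(q.min(0)+q.max(0))/2,q.min(0),q.max(0))
d=np.load("scene0.npy"); m=np.zeros(d.shape,bool); m[188:216,278:306]=1; P=cloud("scene",d,m)
q=P[P[:,2]>.022]; print("pin sc",q.mean(0),len(q)); q=P[(P[:,2]>.007)&(P[:,2]<.016)]; print("base",(q.min(0)+q.max(0))/2,q.min(0),q.max(0))
```

```text
bushS top scene [[0.5059 0.0281 0.031 ]]
bushS top top [[0.4983 0.0306 0.031 ]]
bushM scene [[ 0.4425 -0.2325  0.031 ]]
bushM top [[ 0.4355 -0.2308  0.031 ]]
lamp base top [[ 0.5343 -0.2748  0.005 ]]
lamp head top [[ 0.5067 -0.374   0.265 ]]
lampbase scene [[ 0.5366 -0.2748  0.005 ]]
scene (300, 243) ext 296 302 238 249 cen 299.4 243.2 [[0.4911, 0.0238, 0.0222], [0.5002, 0.0319, 0.0278], [0.5093, 0.0396, 0.0348]]
scene (404, 218) ext 400 409 212 224 cen 404.2 217.9 [[0.4302, -0.2376, 0.0221], [0.4387, -0.2289, 0.0277], [0.4472, -0.2197, 0.033]]
top (300, 214) ext 298 302 212 216 cen 300.0 214.1 [[0.4922, 0.0255, 0.0226], [0.4971, 0.0319, 0.0281], [0.5058, 0.0378, 0.0331]]
top (391, 235) ext 387 393 232 238 cen 390.4 234.8 [[0.4298, -0.2369, 0.0229], [0.4372, -0.229, 0.0288], [0.445, -0.2209, 0.0349]]
scene 434 [0.58   0.1631 0.1039] [-0.9683  0.2496] [1.25665148 0.22914372] -0.10647336884548997 0.09413478491646053
0.48 6 0.1796 0.182 0.1843 0.1
0.492 17 0.1711 0.1791 0.1854 0.101
0.504 41 0.1639 0.1784 0.1985 0.105
0.516 47 0.1701 0.1894 0.2087 0.104
0.528 40 0.1532 0.1665 0.1875 0.1
[... 763 characters left out ...]
0.1647 0.1848 0.105
0.564 22 0.1451 0.1679 0.1824 0.104
0.576 17 0.1466 0.1643 0.1796 0.103
0.588 12 0.1465 0.1623 0.1725 0.103
0.6 13 0.1472 0.1577 0.1669 0.102
0.612 13 0.1474 0.1549 0.1613 0.102
0.624 16 0.145 0.1507 0.1559 0.102
0.636 26 0.1384 0.146 0.154 0.104
0.648 35 0.1345 0.1433 0.1535 0.11
0.66 14 0.1343 0.1425 0.1508 0.109
0.672 23 0.132 0.1395 0.1466 0.105
pin top [ 0.63222899 -0.02076154  0.03275716] 13
base [ 0.62900003 -0.01601572  0.01146575] [ 0.59639058 -0.05672446  0.00705489] [0.66160948 0.02469301 0.01587661]
pin sc [ 0.63145621 -0.01962141  0.03188131] 20
base [ 0.64931684 -0.01943141  0.01141196] [ 0.60257957 -0.04850107  0.00700467] [0.6960541  0.00963825 0.01581924]
```

View pics/th.png

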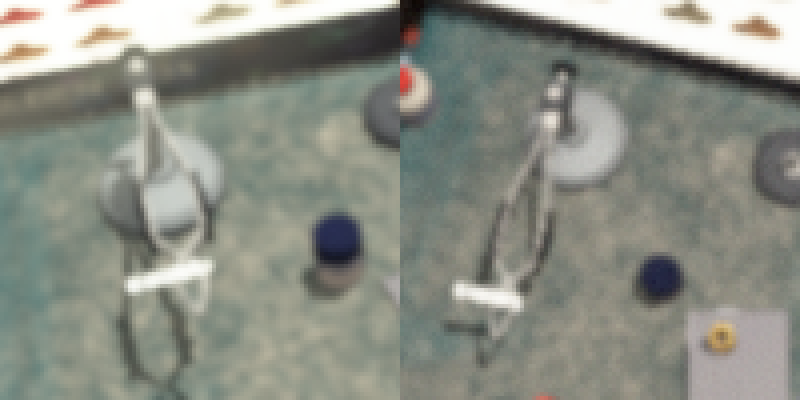

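Third hand: the rod is at the top of each crop and the legs run to tips near (0.484, 0.183). That puts the grips at about (0.562, 0.163), and the white scale shows just behind the tips. I'll check the lamp's position and then move.

```bash
cat >> h.py <<'E'
def togo(xyz,yaw=None):
    """units for a move from the measured pose; yaw = wanted world angle of tool y (deg)"""
    s=ctrl.get_state(); M=R.from_rotvec(s["eef_rot"]).as_matrix(); p=s["tcp_pos"]
    a=np.degrees(np.arctan2(M[1,1],M[0,1]))
    print("t",round(s["time_s"],2),"tcp",p.round(4),"yaw y",a.round(2),"tilt",M[:,2].round(4),"w",round(s["grip_width"]*1e3,1))
    print("  tool shift units",((np.array(xyz)-p)@M/.05).round(3), "turn z units",None if yaw is None else round(((a-yaw+90)%180-90)/6,3))
E
python3 - <<'E'
from h import *
for n in("scene","top"):
    d=np.load(f"{n}0.npy"); P=cloud(n,d,np.ones_like(d,bool))
    q=P[(P[:,0]>.4)&(P[:,0]<.62)&(P[:,1]<-.13)&(P[:,1]>-.45)&(P[:,2]<.33)]
    for a,b in((.02,.06),(.06,.1),(.1,.14),(.14,.19),(.19,.23),(.23,.31)):
        r=q[(q[:,2]>a)&(q[:,2]<b)]
        if a<.08: r=r[(r[:,0]>.48)]
        if len(r): print(n,a,b,len(r),r.min(0).round(3),np.median(r,0).round(3),r.max(0).round(3))
togo([.36,-.30,.25],-117)
E
```

```text
scene 0.02 0.06 867 [ 0.482 -0.441  0.02 ] [ 0.535 -0.359  0.036] [ 0.619 -0.13   0.06 ]
scene 0.06 0.1 644 [ 0.481 -0.449  0.06 ] [ 0.525 -0.377  0.081] [ 0.619 -0.237  0.1  ]
scene 0.1 0.14 832 [ 0.476 -0.45   0.1  ] [ 0.523 -0.385  0.116] [ 0.618 -0.239  0.14 ]
scene 0.14 0.19 648 [ 0.476 -0.45   0.14 ] [ 0.535 -0.376  0.158] [ 0.62  -0.247  0.19 ]
scene 0.19 0.23 305 [ 0.518 -0.366  0.19 ] [ 0.599 -0.302  0.217] [ 0.62  -0.249  0.23 ]
scene 0.23 0.31 2672 [ 0.452 -0.45   0.23 ] [ 0.518 -0.353  0.27 ] [ 0.62  -0.248  0.31 ]
top 0.02 0.06 322 [ 0.482 -0.437  0.02 ] [ 0.531 -0.354  0.034] [ 0.619 -0.131  0.06 ]
top 0.06 0.1 146 [ 0.481 -0.418  0.06 ] [ 0.526 -0.355  0.077] [ 0.62  -0.139  0.1  ]
top 0.1 0.14 93 [ 0.48 -0.45  0.1 ] [ 0.543 -0.343  0.118] [ 0.62 -0.24  0.14]
top 0.14 0.19 122 [ 0.516 -0.45   0.14 ] [ 0.542 -0.272  0.162] [ 0.62  -0.249  0.19 ]
top 0.19 0.23 188 [ 0.518 -0.447  0.192] [ 0.591 -0.295  0.223] [ 0.62  -0.247  0.23 ]
top 0.23 0.31 2361 [ 0.451 -0.449  0.23 ] [ 0.516 -0.36   0.272] [ 0.62  -0.243  0.309]
t 1.2 tcp [ 0.1726 -0.6007  0.2054] yaw y -73.97 tilt [-1.e-04  1.e-04 -1.e+00] w 93.8
  tool shift units [ 5.263 -4.744 -0.891] turn z units 7.172
```

Call:
servo_tool:
  rows: "50 0 -0.8 -0.2 0 0 0.8;50 0 -1 0 0 0 1;50 0 -1 0 0 0 1;50 0 -1 0 0 0 1"

```text
time_s: 1.7
tcp_pos: [0.1475, -0.4119, 0.2155]
eef_rot: [3.135, -0.192, 0.0]
force: [1.6, -0.1, 0.2]
grip_width: 0.0571
finger_force: 0.0
```

Run:
```python
from h import *
togo([.437,-.2305,.12],-117)
```

```text
t 1.7 tcp [ 0.1475 -0.4119  0.2155] yaw y -97.0 tilt [ 0.e+00 -2.e-04 -1.e+00] w 57.1
  tool shift units [ 5.305 -4.307  1.908] turn z units 3.333
```

Call:
servo_tool:
  rows: "50 0.8 -0.7 0.2 0 0 0.9;50 0.8 -0.8 0.2 0 0 0.8;50 0.8 -0.8 0.2 0 0 0.8;50 0.8 -0.8 0.2 0 0 0.8;50 0.6 -0.6 0.2 0 0 0;50 0 0 0 0 0 0"

```text
time_s: 2.45
tcp_pos: [0.3836, -0.2886, 0.1647]
eef_rot: [-3.058, 0.715, 0.001]
force: [-0.8, -0.8, 0.5]
grip_width: 0.0499
finger_force: 0.0
```

Run:
```python
from h import *
togo([.437,-.2305,.11],-117)
```

```text
t 2.45 tcp [ 0.3836 -0.2886  0.1647] yaw y -116.33 tilt [-2.0e-04  1.3e-03 -1.0e+00] w 49.9
  tool shift units [ 0.442 -1.514  1.096] turn z units 0.112
```

Call:
servo_tool:
  rows: "50 0.22 -0.75 0.4 0 0 0;50 0.22 -0.75 0.6 0 0 0;50 0 0 0 0 0 0"

```text
time_s: 2.82
tcp_pos: [0.4347, -0.2311, 0.1139]
eef_rot: [-3.057, 0.717, 0.004]
force: [0.7, 0.1, -0.4]
grip_width: 0.0503
finger_force: 0.0
```

Run:
```python
from h import *
a,_=ctrl.grab_frame("scene"); b,_=ctrl.grab_frame("top")
c=np.hstack([a[150:250,355:455],b[180:280,340:440]]); cv2.imwrite("pics/m1.png",cv2.resize(c,None,fx=4,fy=4,interpolation=3))
togo([.4375,-.2305,.010],-117)
for n,o in(("scene",(355,150)),("top",(340,180))): print(n,[(4*(proj(n,p)[0]-o)).round() for p in ((.4375,-.2305,.031),ctrl.get_state()["tcp_pos"])])
```

```text
t 2.92 tcp [ 0.4341 -0.2338  0.1156] yaw y -116.59 tilt [-6.e-04 -1.e-04 -1.e+00] w 49.7
  tool shift units [ 0.033 -0.089  2.111] turn z units 0.069
scene [array([202., 263.]), array([231., 171.])]
top [array([205., 217.]), array([228., 205.])]
```

View pics/m1.png

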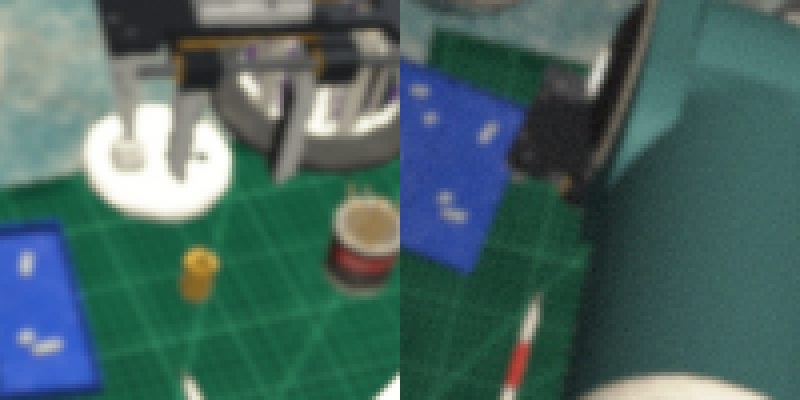

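The bush's top is at crop (201,257), within about 2–3 mm of the prediction, so I take (0.439, -0.2305). Going down.

Call:
servo_tool:
  rows: "50 0.06 -0.1 0.7 0 0 0;50 0 0 0.7 0 0 0;50 0 0 0.6 0 0 0;50 0 0 0.11 0 0 0;10 0 0 0 0 0 0;10 0 0 0 0 0 0;10 0 0 0 0 0 0;10 0 0 0 0 0 0"

```text
time_s: 3.92
tcp_pos: [0.4399, -0.2302, 0.0105]
eef_rot: [3.057, -0.722, 0.001]
force: [0.5, -1.0, 6.0]
grip_width: 0.0156
finger_force: 30.0
```

Call:
servo_tool:
  rows: "10 0 0 -0.3 0 0 0;10 0 0 -1 0 0 0;10 0 0 -1 0 0 0;10 0 0 0 0 0 0"

```text
time_s: 4.42
tcp_pos: [0.4414, -0.2308, 0.1292]
eef_rot: [3.056, -0.721, 0.01]
force: [0.8, -0.6, -1.0]
grip_width: 0.0158
finger_force: 30.0
```

Run:
```python
from h import *
a,_=ctrl.grab_frame("scene")
togo([.44,-.05,.13],-117)
s=ctrl.get_state(); p=s["tcp_pos"]; print(s["grip_width"],s["finger_force"],s["force"].round(1))
u,v=proj("scene",p)[0].round().astype(int); print(u,v)
cv2.imwrite("pics/m2.png",cv2.resize(a[v-60:v+40,u-50:u+50],None,fx=5,fy=5,interpolation=3))
print(5*(proj("scene",p+[0,0,.021])[0]-[u-50,v-60]))
```

```text
t 4.47 tcp [ 0.4404 -0.2304  0.1271] yaw y -116.57 tilt [ 0.003  -0.0018 -1.    ] w 15.7
  tool shift units [-1.62  -3.224 -0.064] turn z units 0.071
0.0157349400447905 29.999881486874074 [ 0.1  0.  -0.5]
411 188
[255.85893802 269.11620005]
```

View pics/m2.png

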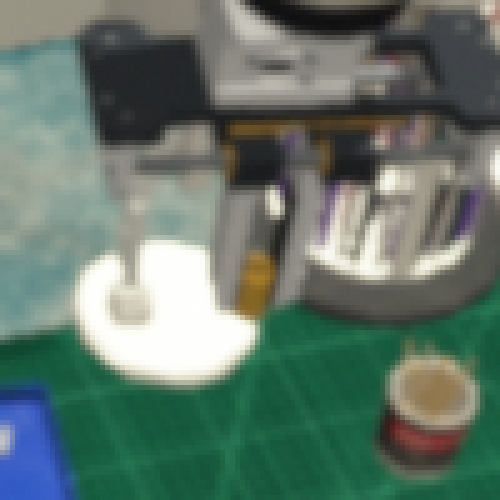

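```bash
cat >> h.py <<'E'
def brass(n,uv,r=16):
    im,d=ctrl.grab_frame(n); h=cv2.cvtColor(im,cv2.COLOR_BGR2HSV); u,v=np.round(uv).astype(int)
    m=np.zeros(d.shape,bool); m[v-r:v+r,u-r:u+r]=1
    b=m&(h[...,0]>12)&(h[...,0]<32)&(h[...,1]>110)&(h[...,2]>70)
    k,lab,st,ce=cv2.connectedComponentsWithStats(b.astype(np.uint8)); 
    if k<2: return None,None,None
    i=1+np.argmax(st[1:,4]); b=lab==i; P=cloud(n,d,b); return ce[i],st[i],P
E
python3 - <<'E'
from h import *
p=ctrl.get_state()["tcp_pos"]; q=proj("scene",p+[0,0,.007])[0]
c,s,P=brass("scene",q); print("pred centre px",q,"brass centroid",c,s)
print(np.round(np.percentile(P,[5,50,95],axis=0),4),p)
import itertools
for dx in (-.01,0,.005,.01,.015): print(dx,[proj("scene",p+dx*np.array([.89,-.45,0])+[0,0,z])[0].round(1) for z in(-.007,.021)])
E
```

```text
pred centre px [411.2154599  186.05540192] brass centroid [411.89855072 185.37681159] [409 180   7  12  69]
[[ 0.4309 -0.2367  0.129 ]
 [ 0.4352 -0.2293  0.141 ]
 [ 0.4466 -0.2205  0.1486]] [ 0.44035947 -0.23040885  0.12714324]
-0.01 [array([411.1, 193.4]), array([413., 185.])]
0 [array([410.3, 190.2]), array([412.2, 181.8])]
0.005 [array([409.9, 188.6]), array([411.7, 180.2])]
0.01 [array([409.5, 187.1]), array([411.3, 178.7])]
0.015 [array([409.1, 185.5]), array([410.9, 177.1])]
```

Call:
servo_tool:
  rows: "10 -0.4 -0.8 0 0 0 0;10 -0.4 -0.8 0 0 0 0;10 -0.3 -0.9 0 0 0 0;10 0.3 -0.9 0 0 0 0;10 0.6 -0.7 0 0 0 0;10 0.7 -0.7 0 0 0 0;10 0.5 -0.4 0 0 0 0;10 0.3 -0.2 0 0 0 0"

```text
time_s: 5.52
tcp_pos: [0.6189, -0.0166, 0.1233]
eef_rot: [-3.058, 0.72, 0.004]
force: [-0.0, 0.3, -0.8]
grip_width: 0.0158
finger_force: 30.0
```

Run:
```python
from h import *
togo([.631,-.02,.075],-117)
```

```text
t 5.53 tcp [ 0.6189 -0.0166  0.1233] yaw y -116.51 tilt [-2.5e-03  8.0e-04 -1.0e+00] w 15.8
  tool shift units [ 0.248 -0.048  0.966] turn z units 0.082
```

Call:
servo_tool:
  rows: "10 0.2 -0.05 0.5 0 0 0;10 0.05 0 0.45 0 0 0;10 0 0 0 0 0 0"

```text
time_s: 5.9
tcp_pos: [0.629, -0.0209, 0.075]
eef_rot: [3.057, -0.722, -0.007]
force: [-0.3, 0.4, -0.5]
grip_width: 0.0155
finger_force: 30.0
```

Run:
```python
from h import *
togo([.631,-.02,.052],-117)
p=ctrl.get_state()["tcp_pos"]; q=proj("scene",p+[0,0,.007])[0]
c,s,P=brass("scene",q); print("pred",q,"brass",c,s)
im,d=ctrl.grab_frame("scene"); im0=cv2.imread("pics/scene0.png"); t0=cv2.imread("pics/top0.png")
u,v=292,203
A=[cv2.resize(x,(266,400),interpolation=3) for x in (im0[v-30:v+30,u-20:u+20],im[v-30:v+30,u-20:u+20],t0[140:200,296:336])]
cv2.imwrite("pics/g.png",np.hstack(A))
print("pin axis pts scene",[proj("scene",(.631,-.02,z))[0].round(1) for z in(.012,.04)],"top",[proj("top",(.631,-.02,z))[0].round(1) for z in(.012,.04)])
```

```text
t 5.9 tcp [ 0.629  -0.0209  0.075 ] yaw y -116.57 tilt [-4.5e-03  4.0e-04 -1.0e+00] w 15.5
  tool shift units [ 0.03  -0.036  0.459] turn z units 0.072
pred [292.38909565 183.18101909] brass [292.04285714 182.7       ] [289 177   7  13  70]
pin axis pts scene [array([292.6, 201.7]), array([292.2, 194.3])] top [array([317.8, 171.5]), array([317.6, 168.9])]
```

View pics/g.png

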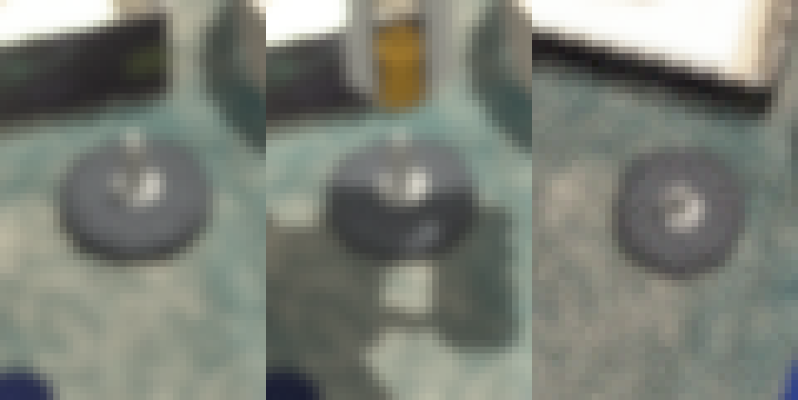

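Run:
```python
from h import *
from scipy.optimize import minimize
a=np.linspace(0,2*np.pi,48,endpoint=False)
def poly(n,x,y,k=8):
    ring=np.c_[.03*np.cos(a),.03*np.sin(a)]+[x,y]
    pts=np.vstack([np.c_[ring,np.full(48,z)] for z in(0,.012)])
    return cv2.convexHull(proj(n,pts).astype(np.float32))
for n,c in(("scene",(292,203)),("top",(317,171))):
    im=cv2.imread(f"pics/{n}0.png"); u,v=c; w=im[v-20:v+20,u-20:u+20].astype(np.float32)
    w=cv2.resize(w,None,fx=8,fy=8,interpolation=cv2.INTER_CUBIC).mean(2)
    w=cv2.GaussianBlur(w,(0,0),4)
    def cost(p,full=False):
        h=(poly(n,*p)-[u-20,v-20]+.5)*8
        m=np.zeros(w.shape,np.uint8); cv2.fillPoly(m,[np.round(h*16).astype(np.int32)],1,shift=4)
        i=cv2.erode(m,np.ones((9,9)))>0; o=(cv2.dilate(m,np.ones((17,17)))>0)&(cv2.dilate(m,np.ones((5,5)))==0)
        ring=(m>0)&~(cv2.erode(m,np.ones((17,17)))>0)
        return w[ring].mean()-w[o].mean()
    best=min(((cost((x,y)),x,y) for x in np.arange(.622,.645,.001) for y in np.arange(-.03,-.008,.001)))
    print(n,best)
```

```text
scene (np.float32(-22.011719), np.float64(0.635), np.float64(-0.01899999999999999))
top (np.float32(-19.959), np.float64(0.633), np.float64(-0.01899999999999999))
```

Call:
servo_tool:
  rows: "10 0.07 -0.06 0.2 0 0 0;10 0 0 0.2 0 0 0;10 0 0 0.2 0 0 0;10 0 0 0.06 0 0 0;10 0 0 0 0 0 0"

```text
time_s: 6.62
tcp_pos: [0.6352, -0.0198, 0.0442]
eef_rot: [-3.058, 0.722, 0.001]
force: [-0.5, -0.3, -1.3]
grip_width: 0.0155
finger_force: 30.0
```

Call:
servo_tool:
  rows: "10 0 0 0.08 0 0 0;10 0 0 0.06 0 0 0;10 0 0 0.04 0 0 0;10 0 0 0 0 0 0"

```text
time_s: 7.12
tcp_pos: [0.6353, -0.0205, 0.0353]
eef_rot: [3.057, -0.722, 0.0]
force: [0.1, -5.1, -0.8]
grip_width: 0.0157
finger_force: 30.0
```

Run:
```python
from h import *
togo([.634,-.0195,.035],-117); s=ctrl.get_state(); print(s["force"],s["moment"])
```

```text
t 7.12 tcp [ 0.6353 -0.0205  0.0353] yaw y -116.6 tilt [-1.e-04 -6.e-04 -1.e+00] w 15.7
  tool shift units [-0.032 -0.007  0.005] turn z units 0.067
[ 0.14047448 -5.06477463 -0.79685824] [-1.31760829 -0.30188977 -0.00612544]
```

Call:
servo_tool:
  rows: "10 0.01 0.02 0 0 0 0;10 0 0 0.06 0 0 0;10 0 0 0.04 0 0 0;10 0 0 0 0 0 0"

```text
time_s: 7.62
tcp_pos: [0.6355, -0.0212, 0.0311]
eef_rot: [3.057, -0.722, 0.001]
force: [-4.4, -3.1, 13.1]
grip_width: 0.0157
finger_force: 30.0
```

Call:
servo_tool:
  rows: "28 0 0 0 0 0 0;28 0 0 0 0 0 0;28 0 0 0 0 0 0;28 0 0 0 0 0 0"

```text
time_s: 8.12
tcp_pos: [0.6352, -0.0208, 0.0303]
eef_rot: [-3.057, 0.722, 0.0]
force: [-0.1, 0.9, -0.1]
grip_width: 0.028
finger_force: 0.0
```

Run:
```python
from h import *
c,s,P=brass("scene",(292,196),20); print(c,s,np.percentile(P,[2,50,98],axis=0).round(4))
for u in(.012,.025): print(u,[proj("scene",(.635,-.02,u+h))[0].round(1) for h in(0,.014,.028)])
togo([.634,-.0195,.031])
```

```text
[291.33802817 193.08450704] [288 187   7  13  71] [[ 0.6242 -0.0457  0.0008]
 [ 0.6306 -0.0189  0.0437]
 [ 0.6862 -0.0119  0.053 ]]
0.012 [array([291.8, 200.6]), array([291.6, 197. ]), array([291.5, 193.3])]
0.025 [array([291.7, 197.3]), array([291.5, 193.6]), array([291.3, 189.8])]
t 8.18 tcp [ 0.6352 -0.0208  0.0303] yaw y -116.57 tilt [-2.e-04  2.e-04 -1.e+00] w 27.8
  tool shift units [-0.033 -0.013 -0.013] turn z units None
```

The bush's top is at 53 mm and its centroid matches the stuck height, so this bush has the step and goes in the cup. First I'll check clearances around the cup.

Call:
servo_tool:
  rows: "10 0 0 0 0 0 0;10 0 0 0 0 0 0;10 0 0 0 0 0 0;10 0 0 -0.3 0 0 0;10 0 0 -0.7 0 0 0;10 0 0 -0.7 0 0 0;10 0 0 0 0 0 0"

```text
time_s: 9.05
tcp_pos: [0.6369, -0.0207, 0.1191]
eef_rot: [-3.057, 0.721, -0.007]
force: [-0.1, -0.8, -1.5]
grip_width: 0.016
finger_force: 30.0
```

Run:
```python
from h import *
P=np.vstack([cloud(n,np.load(f"{n}0.npy"),np.ones((400,640),bool)) for n in("scene","top")])
q=P[(P[:,2]>.1)&(P[:,2]<.5)&(P[:,0]>.5)&(P[:,0]<.9)&(P[:,1]<.05)&(P[:,1]>-.34)]
H,xe,ye=np.histogram2d(q[:,0],q[:,1],bins=[np.arange(.5,.92,.04),np.arange(-.34,.06,.04)])
print("cols y",ye.round(2)); 
for i,r in enumerate(H.astype(int)): print(round(xe[i],2),r)
for x0,x1 in((.52,.56),(.56,.6),(.6,.64),(.64,.68),(.68,.76)):
    r=q[(q[:,0]>x0)&(q[:,0]<x1)]; 
    if len(r): i=np.argsort(r[:,1])[-8:]; print(x0,r[i].mean(0).round(3))
togo([.662,-.15,.105],-117)
```

```text
cols y [-0.34 -0.3  -0.26 -0.22 -0.18 -0.14 -0.1  -0.06 -0.02  0.02]
0.5 [588 291 113   0   0   0   0   0   0]
0.54 [50  7 78  0  0  0  0  0  0]
0.58 [2053  714   80    0    0    0    0    0    0]
0.62 [ 3  0 26  0  0  0  0  0  0]
0.66 [86  0  0  0  0  0  0  0  0]
0.7 [0 0 0 0 0 0 0 0 0]
0.74 [3167 2976  211    0    0    0  166    1  237]
0.78 [   0  257 3088 3347 3437 2547  168  241  154]
0.82 [   0    0    0    0    0  913 2759 3241 2782]
0.86 [0 0 0 0 0 0 0 0 3]
0.52 [ 0.542 -0.24   0.105]
0.56 [ 0.599 -0.308  0.356]
0.6 [ 0.624 -0.23   0.302]
0.64 [ 0.678 -0.337  0.334]
0.68 [ 0.759 -0.321  0.367]
t 9.05 tcp [ 0.6369 -0.0207  0.1191] yaw y -116.56 tilt [ 4.9e-03 -1.0e-04 -1.0e+00] w 16.0
  tool shift units [1.604 2.088 0.284] turn z units 0.073
```

Call:
servo_tool:
  rows: "10 0 0 0 0 0 0.9;10 0 0 0 0 0 0.9;10 0 0 0 0 0 0.9;10 0 0 0 0 0 0.9;10 0 0 0 0 0 0.9;10 0 0 0 0 0 0.9;10 0 0 0 0 0 0.9;10 0 0 0 0 0 0"

```text
time_s: 10.05
tcp_pos: [0.6351, -0.0207, 0.1153]
eef_rot: [2.659, -1.672, -0.001]
force: [-0.0, 0.0, -0.8]
grip_width: 0.0157
finger_force: 30.0
```

Run:
```python
from h import *
togo([.66,-.147,.105],-155)
P=cloud("top",np.load("top0.npy"),np.ones((400,640),bool)); q=P[(P[:,2]>.045)&(P[:,2]<.065)&(P[:,0]>.58)&(P[:,0]<.75)&(P[:,1]<-.07)&(P[:,1]>-.225)]
print((np.percentile(q,1,axis=0)+np.percentile(q,99,axis=0))/2,q.min(0),q.max(0))
print(ctrl.get_state()["joint_pos"].round(2))
```

```text
t 10.05 tcp [ 0.6351 -0.0207  0.1153] yaw y -154.32 tilt [-5.e-04 -2.e-04 -1.e+00] w 15.7
  tool shift units [2.492 0.645 0.207] turn z units 0.114
[ 0.66381601 -0.14317192  0.05419095] [ 0.59667289 -0.21464967  0.04515757] [ 0.7467479  -0.07176421  0.06456077]
[ 0.12  0.54 -0.18  1.66  0.11  0.96 -2.8 ]
```

Call:
servo_tool:
  rows: "10 0.6 0.15 0 0 0 -0.2;10 0.7 0.15 0 0 0 0;10 0.6 0.2 0 0 0 0;10 0.5 0.15 0 0 0 0;10 0.1 0 0 0 0 0;10 0 0 0 0 0 0"

```text
time_s: 10.8
tcp_pos: [0.662, -0.1465, 0.1152]
eef_rot: [-2.677, 1.643, 0.001]
force: [-0.2, 1.0, -0.9]
grip_width: 0.016
finger_force: 30.0
```

Run:
```python
from h import *
togo([.66,-.148,.018]); s=ctrl.get_state(); print(s["joint_pos"].round(2),s["force"].round(1))
```

```text
t 10.8 tcp [ 0.662  -0.1465  0.1152] yaw y -153.09 tilt [-3.e-04  6.e-04 -1.e+00] w 16.0
  tool shift units [0.009 0.049 1.945] turn z units None
[ 0.29  0.6  -0.16  1.54  0.11  1.01 -2.58] [-0.2  1.  -0.9]
```

Call:
servo_tool:
  rows: "10 0 0.04 0.7 0 0 0;10 0 0 0.7 0 0 0;10 0 0 0.5 0 0 0;10 0 0 0.1 0 0 0;10 0 0 0 0 0 0;30 0 0 0 0 0 0;30 0 0 0 0 0 0;30 0 0 0 0 0 0"

```text
time_s: 11.8
tcp_pos: [0.6605, -0.1483, 0.0159]
eef_rot: [-2.676, 1.645, -0.001]
force: [0.5, 0.5, 0.9]
grip_width: 0.0301
finger_force: 0.0
```

Call:
servo_tool:
  rows: "30 0 0 -0.5 0 0 0;30 0 0 -0.8 0 0 0;30 0 0 -0.9 0 0 0;50 -1 0 0 0 0 -0.5;50 -1 0 0 0 0 -1;50 -0.7 0.7 0 0 0 -1;50 -0.5 0.8 0 0 0 -1;50 0 0 0 0 0 -1"

```text
time_s: 12.8
tcp_pos: [0.515, -0.061, 0.1259]
eef_rot: [2.987, -0.971, -0.001]
force: [1.1, 0.3, 1.9]
grip_width: 0.0503
finger_force: 0.0
```

Run:
```python
from h import *
c,s,P=brass("scene",(333,171),25); print("in cup",c,s,np.median(P,0).round(3) if P is not None else 0)
togo([.501,.031,.11],-117); print(ctrl.get_state()["joint_pos"].round(2))
for n in("scene",):
    c,s,P=brass(n,(300,243),18); print(c,s,np.percentile(P,[3,50,97],axis=0).round(4))
    for x in(.497,.501,.505): print(x,proj(n,(x,.031,.017))[0])
    im,d=ctrl.grab_frame(n)
```

```text
in cup [349.73684211 149.89473684] [344 148  12   5  57] [ 0.507 -0.098  0.254]
t 12.85 tcp [ 0.5166 -0.0608  0.1261] yaw y -125.69 tilt [ 4.e-04 -8.e-04 -1.e+00] w 49.9
  tool shift units [-1.324 -1.31   0.32 ] turn z units -1.448
[ 0.31  0.34 -0.3   1.94  0.13  0.88 -2.25]
[299.36       243.34666667] [296 238   8  12  75] [[0.491  0.0243 0.0033]
 [0.4984 0.0327 0.0228]
 [0.5156 0.0389 0.032 ]]
0.497 [300.45243701 245.17349643]
0.501 [299.63362979 243.98798651]
0.505 [298.81814313 242.80719615]
```

Call:
servo_tool:
  rows: "36 -0.5 -0.5 0 0 0 -0.8;36 -0.5 -0.5 0 0 0 -0.9;36 0 0 0 0 0 -1;36 0 0 0 0 0 -1;36 0 0 0 0 0 -1;36 0 0 0 0 0 -0.8;36 0 0 0 0 0 0"

```text
time_s: 13.82
tcp_pos: [0.5037, 0.0099, 0.1254]
eef_rot: [-3.14, 0.086, 0.0]
force: [0.5, -0.4, -0.2]
grip_width: 0.0359
finger_force: 0.0
```

Run:
```python
from h import *
togo([.502,.0315,.010],-92)
```

```text
t 13.82 tcp [0.5037 0.0099 0.1254] yaw y -93.13 tilt [-2.e-04  4.e-04 -1.e+00] w 35.9
  tool shift units [-0.057 -0.428  2.308] turn z units -0.188
```

Call:
servo_tool:
  rows: "36 -0.06 -0.43 0.4 0 0 0;36 0 0 0.7 0 0 0;36 0 0 0.7 0 0 0;36 0 0 0.4 0 0 0;36 0 0 0.11 0 0 0;10 0 0 0 0 0 0;10 0 0 0 0 0 0;10 0 0 0 0 0 0"

```text
time_s: 14.82
tcp_pos: [0.5025, 0.0306, 0.0107]
eef_rot: [-3.14, 0.087, -0.002]
force: [-0.3, -0.1, 6.0]
grip_width: 0.0155
finger_force: 30.0
```

Call:
servo_tool:
  rows: "10 0 0 -0.3 0 0 0;10 0 0 -0.8 0 0 0;10 0 0 -0.8 0 0 0;10 0.8 0.3 0 0 0 0;10 0.9 0.3 0 0 0 0;10 0.7 0.2 0 0 0 0;10 0.3 0.1 0 0 0 0;10 0 0 0.4 0 0 0"

```text
time_s: 15.82
tcp_pos: [0.6355, -0.0222, 0.086]
eef_rot: [-3.14, 0.088, -0.004]
force: [0.4, -0.0, -1.6]
grip_width: 0.0159
finger_force: 30.0
```

Run:
```python
from h import *
togo([.6355,-.0208,.044],-93)
p=ctrl.get_state()["tcp_pos"]; q=proj("scene",p+[0,0,.007])[0]
c,s,P=brass("scene",q); print("pred",q,"brass",c,s)
```

```text
t 15.82 tcp [ 0.6355 -0.0222  0.086 ] yaw y -93.22 tilt [ 2.9e-03  2.0e-04 -1.0e+00] w 15.9
  tool shift units [-0.004 -0.027  0.839] turn z units -0.037
pred [291.41971386 178.21882905] brass [292.17910448 179.14925373] [290 173   6  13  67]
```

Call:
servo_tool:
  rows: "10 0 -0.03 0.2 0 0 0;10 0 0 0 0 0 0;10 0 0 0 0 0 0"

```text
time_s: 16.25
tcp_pos: [0.6342, -0.0201, 0.0753]
eef_rot: [-3.14, 0.086, -0.0]
force: [-0.8, 0.1, -0.2]
grip_width: 0.0156
finger_force: 30.0
```

Run:
```python
from h import *
for i in range(2):
    p=ctrl.get_state()["tcp_pos"]; q=proj("scene",p+[0,0,.007])[0]
    c,s,P=brass("scene",q); print("tcp",p.round(4),"pred",q,"brass",c,s)
c,s,P=brass("scene",(349,150),14); print(c)
im,d=ctrl.grab_frame("scene"); cv2.imwrite("pics/g2.png",cv2.resize(im[140:220,260:380],None,fx=6,fy=6,interpolation=3))
```

```text
tcp [ 0.6342 -0.0201  0.0753] pred [291.07049511 181.87083713] brass [291.87931034 181.98275862] [289 176   6  13  58]
tcp [ 0.6344 -0.0202  0.0754] pred [291.08276406 181.79916633] brass [291.96491228 181.80701754] [290 176   5  13  57]
None
```

View pics/g2.png

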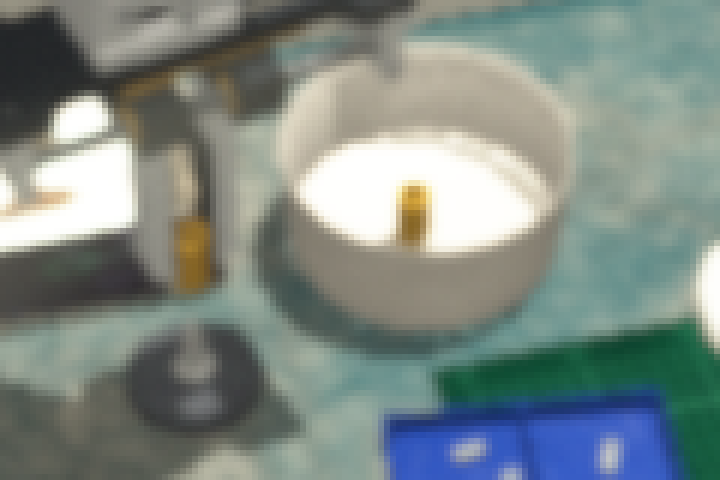

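The stepped bush stands in the cup at crop (412,215). The second bush hangs above the pin, bush at x≈192 and pin at x≈195, so it is aligned.

Call:
servo_tool:
  rows: "10 0.02 0.02 0.2 0 0 0;10 0 0 0.2 0 0 0;10 0 0 0.2 0 0 0;10 0 0 0.1 0 0 0;10 0 0 0.1 0 0 0;10 0 0 0 0 0 0"

```text
time_s: 17.2
tcp_pos: [0.6355, -0.0212, 0.0347]
eef_rot: [-3.14, 0.087, -0.0]
force: [4.0, 1.1, -1.9]
grip_width: 0.015
finger_force: 30.0
```

Call:
servo_tool:
  rows: "10 0.02 0 0 0 0 0;10 0 0 0.05 0 0 0;10 0 0 0.05 0 0 0;10 0 0 0 0 0 0"

```text
time_s: 17.7
tcp_pos: [0.636, -0.0215, 0.0297]
eef_rot: [-3.14, 0.087, 0.001]
force: [-0.3, 0.6, -1.4]
grip_width: 0.0159
finger_force: 30.0
```

Call:
servo_tool:
  rows: "10 0 0 0.05 0 0 0;10 0 0 0.05 0 0 0;10 0 0 0.05 0 0 0;10 0 0 0.02 0 0 0;10 0 0 0 0 0 0;10 0 0 0 0 0 0"

```text
time_s: 18.45
tcp_pos: [0.6363, -0.0214, 0.0215]
eef_rot: [-3.14, 0.087, 0.0]
force: [-0.2, 0.1, -0.5]
grip_width: 0.0155
finger_force: 30.0
```

Free all the way, with the underside now about 2 mm above the base. I'll release it, let it settle and lift off.

Call:
servo_tool:
  rows: "30 0 0 0 0 0 0;30 0 0 0 0 0 0;30 0 0 0 0 0 0;30 0 0 -0.3 0 0 0;30 0 0 -0.8 0 0 0;30 0 0 -1 0 0 0;30 0 0 -1 0 0 0;30 -0.5 -0.5 -0.5 0 0 0"

```text
time_s: 19.45
tcp_pos: [0.6139, 0.0037, 0.2051]
eef_rot: [3.14, -0.091, 0.006]
force: [-0.4, 0.1, -0.5]
grip_width: 0.0304
finger_force: 0.0
```

Run:
```python
from h import *
c,s,P=brass("scene",(292,196),18); print(c,s,np.percentile(P,[3,50,97],axis=0).round(4))
for u in(.012,.025): print(u,[proj("scene",(.636,-.021,u+h))[0].round(1) for h in(0,.014,.028)])
togo([.562,.163,.2],-104.6); print(ctrl.get_state()["joint_pos"].round(2))
```

```text
[291.60655738 197.06557377] [289 192   7  11  61] [[ 0.6245 -0.0278  0.0157]
 [ 0.6299 -0.0176  0.0322]
 [ 0.6411 -0.0113  0.0413]]
0.012 [array([292. , 200.2]), array([291.8, 196.6]), array([291.6, 192.9])]
0.025 [array([291.8, 196.9]), array([291.6, 193.2]), array([291.5, 189.4])]
t 19.5 tcp [0.6118 0.0092 0.2076] yaw y -93.02 tilt [ 0.0055  0.0011 -1.    ] w 30.0
  tool shift units [-1.158 -3.018  0.151] turn z units 1.93
[ 0.27  0.42 -0.45  1.64  0.2   1.12 -1.85]
```

The good bush is home, top at 41 mm. To find the grips accurately I'll make an ortho view of the tweezers from the first frames.

Run:
```python
from h import *
yaw=np.radians(-12.5); ex=np.array([np.cos(yaw),np.sin(yaw)]); ey=np.array([-ex[1],ex[0]])
c=np.array([.565,.1625]); out=[]
gx,gy=np.meshgrid(np.arange(-.1,.1,.00025),np.arange(.036,-.036,-.00025))
W=np.c_[(c+gx.reshape(-1,1)*ex+gy.reshape(-1,1)*ey),np.full(gx.size,.104)]
for n in("scene","top"):
    uv=proj(n,W).astype(np.float32).reshape(*gx.shape,2)
    o=cv2.remap(cv2.imread(f"pics/{n}0.png"),uv[...,0],uv[...,1],cv2.INTER_CUBIC)
    o[:,400]=(0,0,255); o[144]=(0,0,255) ; out.append(o)
    P=cloud(n,np.load(f"{n}0.npy"),np.ones((400,640),bool)); P=P[(P[:,2]>.09)&(P[:,2]<.125)]
    q=np.c_[(P[:,:2]-c)@ex,(P[:,:2]-c)@ey]; q=q[(abs(q[:,1])<.04)&(abs(q[:,0])<.13)]
    print(n,"x range",np.percentile(q[:,0],[0,1,99,100]).round(4))
    for a in np.arange(-.09,.12,.015):
        r=q[(q[:,0]>a)&(q[:,0]<a+.015),1]
        if len(r)>3: print(round(a,3),np.percentile(r,[3,97]).round(4),"mid",np.percentile(r,[3,97]).mean().round(4),len(r))
cv2.imwrite("pics/ortho.png",np.vstack(out)[:, :])
```

```text
scene x range [-0.0797 -0.0767  0.1184  0.121 ]
-0.09 [0.0007 0.005 ] mid 0.0029 6
-0.075 [-0.0047  0.011 ] mid 0.0031 21
-0.06 [-0.0087  0.034 ] mid 0.0127 71
-0.045 [-0.0087  0.0114] mid 0.0014 34
-0.03 [-0.016   0.0201] mid 0.0021 48
-0.015 [-0.0162  0.0209] mid 0.0024 35
0.0 [-0.0161  0.0195] mid 0.0017 26
0.015 [-0.0121  0.0149] mid 0.0014 18
0.03 [-0.0077  0.0127] mid 0.0025 21
0.045 [-0.006   0.0094] mid 0.0017 19
0.06 [-0.0028  0.0071] mid 0.0022 24
0.075 [-0.0061  0.0106] mid 0.0023 47
0.09 [-0.0059  0.0099] mid 0.002 32
0.105 [-0.006   0.0098] mid 0.0019 29
top x range [-0.0796 -0.075   0.1181  0.1205]
-0.09 [0.0012 0.0044] mid 0.0028 4
-0.075 [-0.005   0.0104] mid 0.0027 17
-0.06 [-0.0067  0.0343] mid 0.0138 54
-0.045 [-0.0105  0.0114] mid 0.0005 19
-0.03 [-0.0159  0.0204] mid 0.0022 35
-0.015 [-0.0167  0.0207] mid 0.002 33
0.0 [-0.0162  0.0206] mid 0.0022 29
0.015 [-0.0119  0.0162] mid 0.0021 17
0.03 [-0.0075  0.0121] mid 0.0023 15
0.045 [-0.0041  0.0088] mid 0.0024 15
0.06 [-0.0022  0.0066] mid 0.0022 20
0.075 [-0.0065  0.0085] mid 0.001 33
0.09 [-0.0067  0.0094] mid 0.0013 35
0.105 [-0.0053  0.009 ] mid 0.0019 22
```

View pics/ortho.png

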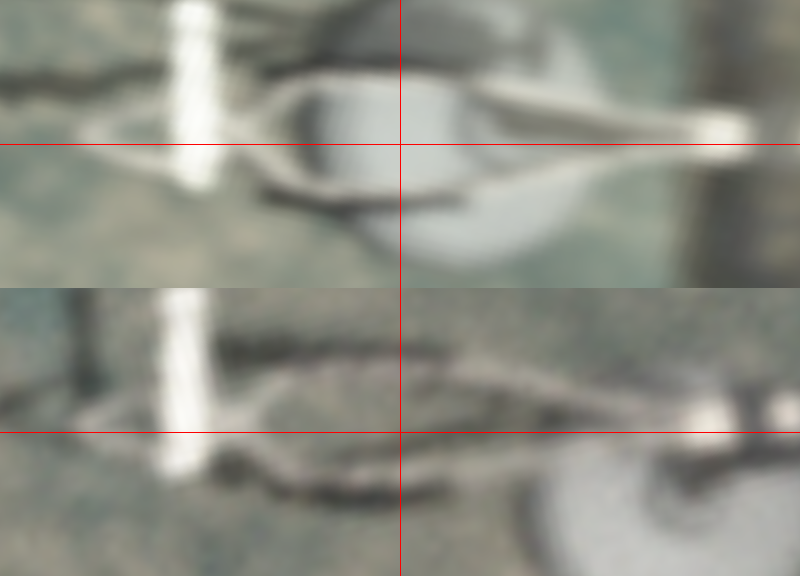

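Ortho view: body axis yaw is -12.5°. The black grips span columns 265–465, about 8–10 mm toward the tips from my guess, and the midline is within 2 mm. Grip centre in the robot frame is about (0.557, 0.165).

Call:
servo_tool:
  rows: "60 -0.2 -0.6 0 0 0 0.8;60 -0.2 -0.8 0 0 0 0.78;60 -0.2 -0.8 0 0 0 0;60 -0.2 -0.6 0 0 0 0;60 0 0 0 0 0 0"

```text
time_s: 20.12
tcp_pos: [0.5952, 0.152, 0.2023]
eef_rot: [-3.122, 0.339, -0.001]
force: [-0.4, -0.0, -0.5]
grip_width: 0.0602
finger_force: 0.0
```

Run:
```python
from h import *
togo([.5573,.1647,.081],-102.5)
```

```text
t 20.12 tcp [0.5952 0.152  0.2023] yaw y -102.41 tilt [ 5.0e-04  1.2e-03 -1.0e+00] w 60.2
  tool shift units [-0.795 -0.082  2.427] turn z units 0.015
```

Call:
servo_tool:
  rows: "60 -0.4 -0.04 0 0 0 0;60 -0.4 -0.04 0.4 0 0 0;60 0 0 0.7 0 0 0;60 0 0 0.7 0 0 0;60 0 0 0.5 0 0 0;60 0 0 0.12 0 0 0;60 0 0 0 0 0 0"

```text
time_s: 21.0
tcp_pos: [0.558, 0.1614, 0.0811]
eef_rot: [-3.122, 0.347, -0.001]
force: [0.4, -0.3, 0.2]
grip_width: 0.06
finger_force: 0.0
```

Run:
```python
from h import *
togo([.5573,.1647,.081],-102.5); print(ctrl.get_state()["force"])
im,d=ctrl.grab_frame("scene"); im2,_=ctrl.grab_frame("top"); cv2.imwrite("pics/th2.png",np.hstack([cv2.resize(im[180:280,200:290],(405,450),interpolation=3),cv2.resize(im2[140:240,210:300],(395,450),interpolation=3)]))
```

```text
t 21.0 tcp [0.558  0.1614 0.0811] yaw y -102.68 tilt [ 3.e-04  0.e+00 -1.e+00] w 60.0
  tool shift units [-0.028 -0.062  0.002] turn z units -0.029
[ 0.37355909 -0.2828547   0.20359985]
```

View pics/th2.png

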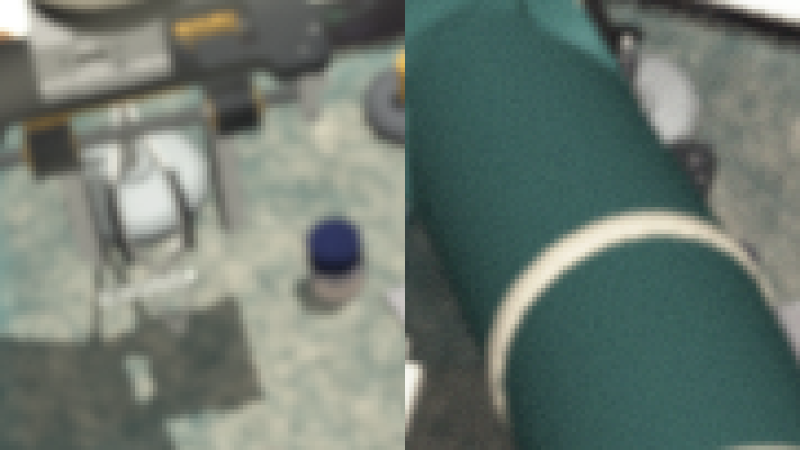

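The fingers straddle the grips, legs at crop x 115 and 190. They are centred about 3 mm too far right, so I'll correct that and close in steps.

Call:
servo_tool:
  rows: "44 -0.02 -0.06 0 0 0 0;44 0 0 0 0 0 0;40 0 0 0 0 0 0;40 0 0 0 0 0 0;40 0 0 0 0 0 0"

```text
time_s: 21.72
tcp_pos: [0.5573, 0.1649, 0.0805]
eef_rot: [-3.122, 0.346, 0.0]
force: [-0.0, -0.4, -0.0]
grip_width: 0.0401
finger_force: 0.1
```

Call:
servo_tool:
  rows: "38 0 0 0 0 0 0;38 0 0 0 0 0 0;37 0 0 0 0 0 0;37 0 0 0 0 0 0"

```text
time_s: 22.22
tcp_pos: [0.5572, 0.1651, 0.0804]
eef_rot: [-3.122, 0.346, 0.0]
force: [-2.1, 3.2, 0.3]
grip_width: 0.037
finger_force: 1.4
```

Call:
servo_tool:
  rows: "36 0 0 0 0 0 0;36 0 0 0 0 0 0;35 0 0 0 0 0 0;35 0 0 0 0 0 0"

```text
time_s: 22.72
tcp_pos: [0.5571, 0.1649, 0.0804]
eef_rot: [3.122, -0.346, -0.001]
force: [-3.5, 2.5, 1.3]
grip_width: 0.0353
finger_force: 2.9
```

Call:
servo_tool:
  rows: "33 0 0 0 0 0 0;33 0 0 0 0 0 0;31 0 0 0 0 0 0;31 0 0 0 0 0 0;31 0 0 0 0 0 0"

```text
time_s: 23.35
tcp_pos: [0.5569, 0.1649, 0.0803]
eef_rot: [3.122, -0.346, -0.001]
force: [-6.5, 2.4, 1.9]
grip_width: 0.0308
finger_force: 4.2
```

Call:
servo_tool:
  rows: "30 -0.02 -0.01 0 0 0 0;30 0 0 0 0 0 0;29 0 0 0 0 0 0;29 0 0 0 0 0 0;28 0 0 0 0 0 0;28 0 0 0 0 0 0;28 0 0 0 0 0 0"

```text
time_s: 24.22
tcp_pos: [0.5566, 0.1655, 0.0805]
eef_rot: [-3.122, 0.346, -0.0]
force: [1.3, -0.3, -2.7]
grip_width: 0.0277
finger_force: 4.1
```

```bash
cat > gap.py <<'E'
from h import *
yaw=np.radians(-12.5); ex=np.array([np.cos(yaw),np.sin(yaw)]); ey=np.array([-ex[1],ex[0]]); c=np.array([.565,.1625])
gx,gy=np.meshgrid(np.arange(-.1,.0,.0002),np.arange(.04,-.04,-.0002))
W=np.c_[(c+gx.reshape(-1,1)*ex+gy.reshape(-1,1)*ey),np.full(gx.size,.102)]
uv=proj("scene",W).astype(np.float32).reshape(*gx.shape,2)
def ortho(im): return cv2.remap(im,uv[...,0],uv[...,1],cv2.INTER_CUBIC)
def mean(k=6): return np.mean([ctrl.grab_frame("scene")[0].astype(np.float32) for _ in range(k)],0)
E
python3 - <<'E'
from gap import *
s=ctrl.get_state(); print(s["grip_width"],s["finger_force"],s["force"])
m=mean(6); np.save("m28.npy",m); im0=cv2.imread("pics/scene0.png").astype(np.float32)
A=np.vstack([ortho(im0)[60:340],ortho(m)[60:340]])
cv2.imwrite("pics/gap1.png",np.clip(A*1.0,0,255).astype(np.uint8))
E
```

```text
0.027684950119908874 4.0649857432435965 [ 1.34273638 -0.26221762 -2.68650901]
```

View pics/gap1.png

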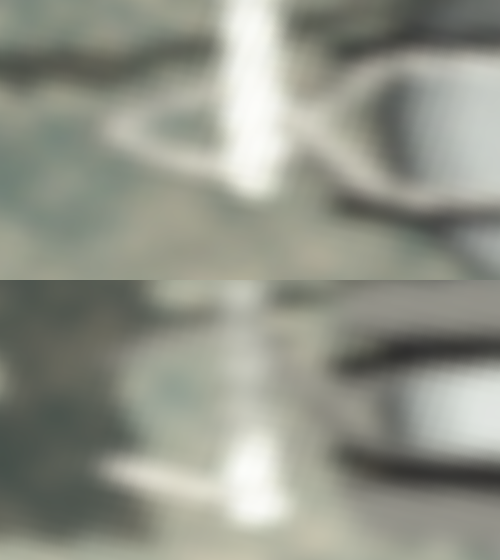

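Top half (at rest): tip at (115,130), lower end of the white bar at row 195. Bottom half (reading 27.7 mm): the lower tip moved about 52 rows, and the bar's end moved about 50 rows with its leg, so it is near the mark. That was the last picture, so from here I'll measure sub-pixel from the numbers.

```bash
cat >> gap.py <<'E'
def bar_end(m):
    g=ortho(m).mean(2); p=g[:,232:262].mean(1)   # profile down the bar
    hi=np.percentile(p[100:320],97); r=np.arange(len(p)); k=np.argmax(p[100:320])+100
    j=k
    lo=p[k:k+80].min()
    while p[j]>(hi+lo)/2: j+=1
    return j-(( (hi+lo)/2-p[j])/(p[j-1]-p[j]))*1.0, hi,lo
def leg(m,r0,r1,cols=range(140,205,8)):
    g=ortho(m).mean(2); out=[]
    for c in cols:
        q=g[r0:r1,c-3:c+4].mean(1); q=q-np.percentile(q,40); q[q<0]=0; k=np.argmax(q); a,b=max(0,k-12),k+13
        out.append(round(r0+(np.arange(len(q))[a:b]*q[a:b]).sum()/q[a:b].sum(),1))
    return out
E
python3 - <<'E'
from gap import *
im0=cv2.imread("pics/scene0.png").astype(np.float32); m=np.load("m28.npy")
b0,b1=bar_end(im0),bar_end(m); print(b0,b1,"bar moved mm",(b1[0]-b0[0])*.2, "rad",(b1[0]-b0[0])*.2/135.5,"-> gap if symmetric",(b1[0]-b0[0])*.2/135.5*2*161.5)
print(leg(im0,195,245)); print(leg(m,235,285))
# grips: dark profile across both at cols 380..440
for nm,x in(("0",im0),("28",m)):
    p=ortho(x).mean(2)[:,400:460].mean(1); print(nm,p[60:340:8].astype(int).tolist())
E
```

```text
(np.float64(245.3612084388733), np.float32(247.98541), np.float32(192.31345)) (np.float64(302.42795091867447), np.float32(248.05492), np.float32(179.4707)) bar moved mm 11.413348495960236 rad 0.08423135421372868 -> gap if symmetric 27.206727411034365
[np.float64(202.6), np.float64(206.1), np.float64(210.5), np.float64(214.4), np.float64(216.8), np.float64(218.9), np.float64(220.3), np.float64(221.7), np.float64(222.9)]
[np.float64(253.8), np.float64(255.1), np.float64(257.0), np.float64(258.9), np.float64(260.9), np.float64(263.2), np.float64(265.7), np.float64(267.3), np.float64(268.3)]
0 [83, 84, 84, 80, 73, 78, 108, 148, 172, 171, 160, 151, 150, 153, 154, 155, 155, 153, 151, 150, 147, 147, 150, 159, 166, 154, 121, 89, 80, 93, 106, 117, 126, 135, 141]
28 [120, 134, 142, 144, 142, 134, 116, 87, 61, 55, 77, 115, 148, 168, 176, 177, 177, 175, 173, 169, 161, 142, 111, 75, 54, 64, 93, 120, 137, 143, 144, 145, 149, 155, 161]
```

Run:
```python
from gap import *
im0=cv2.imread("pics/scene0.png").astype(np.float32); m=np.load("m28.npy")
p0,p1=[ortho(x).mean(2)[:,232:262].mean(1) for x in(im0,m)]
print(p0[180:300:6].astype(int).tolist()); print(p1[230:350:6].astype(int).tolist())
for t in(190,200,210,220,230):
    j0=max(np.nonzero(p0[:300]>t)[0]); j1=max(np.nonzero(p1[:350]>t)[0]); print(t,j0,j1,(j1-j0)*.2,"mm; gap",round((j1-j0)*.2/135.5*323,1))
# cross-correlate edge gradient
g0,g1=-np.gradient(cv2.GaussianBlur(p0[:,None],(0,0),3)[:,0]),-np.gradient(cv2.GaussianBlur(p1[:,None],(0,0),3)[:,0])
for g,a,b in((g0,225,275),(g1,275,330)):
    w=np.clip(g[a:b],0,None); print((np.arange(a,b)*w).sum()/w.sum())
```

```text
[247, 245, 244, 244, 244, 245, 245, 243, 240, 236, 230, 218, 196, 170, 152, 141, 140, 142, 145, 147]
[233, 239, 244, 247, 248, 246, 243, 243, 243, 244, 240, 231, 215, 196, 182, 179, 181, 184, 187, 189]
190 253 349 19.200000000000003 mm; gap 45.8
200 250 306 11.200000000000001 mm; gap 26.7
210 248 303 11.0 mm; gap 26.2
220 245 300 11.0 mm; gap 26.2
230 240 296 11.200000000000001 mm; gap 26.7
252.222665167843
302.6074844703309
```

Call:
servo_tool:
  rows: "31 0 0 0 0 0 0;31 0 0 0 0 0 0;31 0 0 0 0 0 0;31 0 0 0 0 0 0"

```text
time_s: 25.02
tcp_pos: [0.5566, 0.1656, 0.0805]
eef_rot: [-3.122, 0.346, -0.0]
force: [4.8, -0.8, -1.9]
grip_width: 0.0313
finger_force: 3.0
```

Run:
```python
from gap import *
s=ctrl.get_state(); print(s["grip_width"],s["finger_force"],s["force"].round(1))
m=mean(8); np.save("m31.npy",m); m28=np.load("m28.npy"); im0=cv2.imread("pics/scene0.png").astype(np.float32)
A,B,C=[cv2.GaussianBlur(ortho(x).mean(2),(0,0),2) for x in(m28,m,im0)]
D=A-B
for c in (125,140,155,170,185,200):
    d=D[:,c-6:c+7].mean(1); print(c,"28-31:",[int(round(v)) for v in d[80:300:6]]); 
for c in (140,170,200):
    print(c,"28 up:",A[80:180:5,c-6:c+7].mean(1).astype(int).tolist(),"\n rest:",C[140:240:5,c-6:c+7].mean(1).astype(int).tolist())
```

```text
0.03134578081904724 3.005768358707428 [ 4.8 -0.8 -1.9]
125 28-31: [0, 0, 0, 1, 2, 4, 8, 12, 14, 12, 5, -3, -8, -9, -6, -3, -1, -1, 0, 0, -1, -4, -13, -25, -36, -38, -25, 0, 31, 53, 54, 40, 19, 4, 1, -1, -1]
140 28-31: [0, 0, 0, 2, 5, 10, 16, 22, 23, 18, 9, 2, -3, -3, -2, -1, -1, 0, 0, 0, 0, -2, -5, -14, -23, -29, -25, -9, 17, 41, 51, 43, 25, 8, 1, 0, -1]
155 28-31: [0, 0, 1, 4, 8, 14, 19, 22, 22, 18, 11, 5, 1, 0, 0, 0, 0, 0, 0, 0, 0, -1, -1, -5, -10, -17, -21, -16, -2, 19, 33, 33, 22, 10, 2, 0, 0]
170 28-31: [0, 1, 3, 6, 11, 14, 15, 14, 13, 11, 7, 4, 1, 0, 0, 0, 0, 0, 0, 0, 0, 0, 0, -1, -5, -11, -18, -20, -15, -1, 15, 23, 19, 12, 4, 0, 0]
185 28-31: [0, 1, 4, 10, 16, 18, 17, 13, 9, 6, 4, 2, 0, 0, 0, 0, 0, 0, 0, 0, 0, 0, 0, 0, -3, -7, -15, -22, -23, -15, 2, 17, 22, 17, 9, 2, 0]
200 28-31: [2, 4, 7, 13, 17, 20, 19, 16, 11, 6, 3, 1, 0, 0, 0, -1, -1, -1, -1, 0, 0, 0, 0, 0, -1, -4, -10, -19, -24, -20, -5, 14, 26, 24, 15, 6, 1]
140 28 up: [100, 96, 93, 92, 94, 99, 105, 114, 123, 132, 140, 145, 150, 152, 155, 157, 158, 160, 159, 157] 
 rest: [114, 123, 134, 142, 152, 160, 168, 172, 175, 177, 178, 180, 180, 178, 173, 164, 155, 147, 141, 139]
170 28 up: [150, 138, 125, 116, 114, 119, 128, 138, 146, 153, 157, 160, 161, 160, 158, 155, 153, 153, 152, 154] 
 rest: [142, 149, 156, 162, 165, 164, 160, 154, 149, 147, 149, 153, 162, 171, 179, 184, 182, 175, 164, 155]
200 28 up: [157, 145, 134, 128, 129, 137, 146, 154, 160, 162, 164, 165, 165, 165, 165, 164, 162, 161, 160, 159] 
 rest: [159, 167, 174, 177, 174, 168, 159, 151, 147, 144, 145, 148, 153, 162, 174, 186, 194, 194, 185, 172]
```

Run:
```python
from gap import *
from scipy.optimize import least_squares
from scipy.special import ndtr
I={"rest":cv2.imread("pics/scene0.png").astype(np.float32),"31":np.load("m31.npy"),"28":np.load("m28.npy")}
O={k:ortho(v) for k,v in I.items()}
C={"rest":252,"31":288,"28":302}
for ch in range(3):
    pr={k:O[k][:,234:260,ch].mean(1) for k in I}
    def f(p,full=0):
        W,s=p[:2]; r=[]
        for i,k in enumerate(I):
            e,B,sl=p[2+3*i:5+3*i]; x=np.arange(C[k]-30,C[k]+28); b=B+sl*(x-e)
            r.append(np.minimum(b+(W-b)*ndtr((e-x)/s),pr[k][C[k]-40:C[k]].max())-pr[k][x])
        return np.concatenate(r)
    s=least_squares(f,[300,8]+sum([[C[k],150,0] for k in I],[]),loss="soft_l1",bounds=([251,3]+[0,0,-3]*3,[600,25]+[400,260,3]*3))
    e=s.x[2::3]; print(ch,"W,s",s.x[:2].round(1),"ends",e.round(1),"moved mm",((e-e[0])*.2).round(2),"rad",((e-e[0])*.2/135.5).round(4),"cost",round(s.cost,1))
for c in range(176,212,8):
    out=[]
    for k,r0 in(("rest",220),("31",250),("28",264)):
        x=np.arange(r0-22,r0+26); y=O[k][x,c-4:c+5].mean((1,2))
        g=lambda p:p[0]+p[1]*(x-r0)+p[2]*np.exp(-.5*((x-p[3])/p[4])**2)-y
        s=least_squares(g,[140,0,40,r0,8],bounds=([0,-3,0,r0-22,4],[255,3,200,r0+26,14])); out.append((s.x[3],s.x[2],s.x[4]))
    out=np.array(out); r=161.5-(c-110)*.2
    print(c,out.round(1).tolist(),"rad",((out[:,0]-out[0,0])*.2/r).round(4))
```

```text
0 W,s [251.   13.2] ends [256.1 292.5 310.3] moved mm [ 0.    7.28 10.84] rad [0.     0.0537 0.08  ] cost 206.7
1 W,s [251.   12.3] ends [257.9 293.3 311.4] moved mm [ 0.    7.08 10.71] rad [0.     0.0522 0.079 ] cost 134.7
2 W,s [251.   12.2] ends [257.8 292.8 310.8] moved mm [ 0.    7.02 10.61] rad [0.     0.0518 0.0783] cost 122.1
176 [[218.0, 40.2, 10.9], [250.8, 43.1, 11.9], [262.0, 48.6, 13.3]] rad [0.     0.0443 0.0593]
184 [[219.5, 46.7, 11.6], [252.6, 43.9, 11.9], [264.2, 45.4, 13.0]] rad [0.     0.0451 0.061 ]
192 [[220.7, 51.8, 12.0], [254.1, 44.5, 11.9], [266.4, 43.9, 12.4]] rad [0.     0.0461 0.063 ]
200 [[222.4, 53.3, 12.0], [255.8, 43.4, 12.1], [268.1, 44.1, 11.8]] rad [0.     0.0466 0.0636]
208 [[223.5, 57.3, 12.4], [257.1, 43.0, 11.8], [268.5, 45.4, 12.3]] rad [0.     0.0475 0.0635]
```

Call:
servo_tool:
  rows: "29 0 0 0 0 0 0;28 0 0 0 0 0 0;27 0 0 0 0 0 0;27 0 0 0 0 0 0;27 0 0 0 0 0 0;27 0 0 0 0 0 0"

```text
time_s: 26.18
tcp_pos: [0.5563, 0.1657, 0.0804]
eef_rot: [-3.122, 0.346, 0.001]
force: [1.0, 0.4, 2.5]
grip_width: 0.0272
finger_force: 4.6
```

Run:
```python
from gap import *
from scipy.optimize import least_squares
S=[];F=[]
for _ in range(10):
    F.append(ctrl.grab_frame("scene")[0].astype(np.float32)); s=ctrl.get_state(); M=R.from_rotvec(s["eef_rot"]).as_matrix(); S.append(np.r_[s["grip_width"]*1e3,s["finger_force"],s["force"]@M])
print("w,ff,f tool mean",np.mean(S,0).round(2),"std",np.std(S,0).round(2))
m=np.mean(F,0); np.save("m27.npy",m)
I={"rest":cv2.imread("pics/scene0.png").astype(np.float32),"31":np.load("m31.npy"),"28":np.load("m28.npy"),"27":m}
O={k:ortho(v) for k,v in I.items()}
for c in (112,118,124,130,192,200,206,212):
    out=[]
    for k,r0 in(("rest",220 if c>150 else 195),("31",250 if c>150 else 238),("28",264 if c>150 else 250),("27",268 if c>150 else 254)):
        x=np.arange(r0-24,r0+26); y=O[k][x,c-3:c+4].mean((1,2))
        g=lambda p:p[0]+p[1]*(x-r0)+p[2]*np.exp(-.5*((x-p[3])/p[4])**2)-y
        s=least_squares(g,[140,0,40,r0,8],bounds=([0,-3,0,r0-22,4],[255,3,200,r0+26,18])); out.append((s.x[3],s.x[2],s.x[4]))
    out=np.array(out); r=161.5-(c-110)*.2
    print(c,out.round(1).tolist(),"rad",((out[:,0]-out[0,0])*.2/r).round(4))
```

```text
w,ff,f tool mean [27.1   4.71 -1.14  0.1  -2.75] std [0.16 0.05 0.65 0.39 0.51]
112 [[189.9, 40.2, 15.4], [235.5, 59.9, 13.6], [249.5, 77.9, 13.0], [250.9, 76.6, 12.6]] rad [0.     0.0566 0.074  0.0757]
118 [[191.4, 47.2, 15.5], [237.1, 69.8, 13.2], [249.6, 92.1, 13.3], [251.0, 90.1, 13.3]] rad [0.     0.0571 0.0728 0.0745]
124 [[191.8, 54.3, 17.7], [238.1, 73.0, 13.3], [251.0, 99.6, 13.8], [252.3, 96.4, 14.0]] rad [0.     0.0583 0.0746 0.0762]
130 [[195.4, 47.2, 18.0], [240.1, 73.6, 12.9], [251.7, 101.6, 13.6], [252.9, 95.3, 14.1]] rad [0.     0.0568 0.0715 0.0731]
192 [[220.6, 52.4, 12.1], [254.1, 44.2, 11.8], [266.4, 43.8, 12.3], [270.6, 41.6, 14.8]] rad [0.     0.0462 0.0631 0.069 ]
200 [[222.5, 53.0, 12.0], [255.8, 43.6, 12.1], [268.1, 43.5, 11.6], [272.5, 36.9, 13.1]] rad [0.     0.0465 0.0637 0.0697]
206 [[223.3, 56.4, 12.0], [257.1, 43.0, 11.8], [268.5, 45.2, 11.8], [272.6, 35.0, 13.6]] rad [0.     0.0475 0.0635 0.0694]
212 [[224.3, 57.5, 13.0], [257.2, 44.1, 12.6], [268.9, 43.2, 12.9], [274.5, 32.2, 15.7]] rad [0.     0.0466 0.0632 0.0712]
```

At 27 mm everything agrees. The width is 27.1 mm, each finger pushes 4.7 N, the sides are balanced and each leg is turned about 0.069 rad, which gives a gap of about 22 mm. I'll hold a moment, recheck the bushes and hand in.

Call:
servo_tool:
  rows: "27 0 0 0 0 0 0;27 0 0 0 0 0 0;27 0 0 0 0 0 0;27 0 0 0 0 0 0"

```text
time_s: 27.18
tcp_pos: [0.5563, 0.1657, 0.0804]
eef_rot: [-3.122, 0.346, 0.0]
force: [-2.9, 1.4, 3.3]
grip_width: 0.0272
finger_force: 4.9
```

Run:
```python
from h import *
for uv in((292,197),(329,176)):
    c,s,P=brass("scene",uv,14); print(c,s,None if P is None else np.percentile(P,[5,50,95],axis=0).round(3).tolist())
s=ctrl.get_state(); print(s["time_s"],s["grip_width"],s["finger_force"],abs(s["qvel"]).max())
print(ctrl.sign_off())
```

```text
[291.60655738 197.06557377] [289 192   7  11  61] [[0.625, -0.027, 0.014], [0.63, -0.018, 0.032], [0.641, -0.012, 0.04]]
[328.48571429 175.14285714] [327 171   4  10  35] [[0.651, -0.152, 0.008], [0.656, -0.144, 0.024], [0.668, -0.139, 0.03]]
27.275 0.027266261835634093 4.95308023004327 0.0012006644609825604
the job is handed in; nothing more can be done
None
```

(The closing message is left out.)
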